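Load the tester bottle into the counter display holder

TASK

Pick up the orange tester bottle, set its flanged foot on the open front of the display holder and slide it sideways into the slot, foot under the blue plate and barrel past the two sprung jaws, until it is fully home against the red sprung pad. Then push on with it until the pad is pressed about half way in for a moment, so that the holder registers it, ease off and let go, leaving the tester standing upright and home in the jaws. Be gentle: feel for the deck, the slot and the pad, never ram the holder or drive the pad all the way to its stop, and leave the other goods alone.

Things in the scene. Friction and masses are not known exactly. Their poses are not given: they have to be found in the camera images.
- tester: Tester bottle, loose, upright, rigid: black round flanged foot (52 mm diameter, 6 mm thick), orange round barrel with a white band (32 mm diameter, 6 to 78 mm above the underside), black cap (24 mm diameter, 78 to 94 mm). 0.08 to 0.17 kg. Origin: centre of the underside; z up along the barrel. It starts on the counter (z = 0); its yaw means nothing.
- holder: Display holder, fixed; its height on the counter differs by up to 8 mm between starts. White deck 110 mm wide, from x = -115 to +45 mm, level top 10 mm above the origin. A blue slotted plate covers the deck's rear part. Origin: below the home position; x along the slot, into the holder (the pushing direction), y to the left, z up. Knocks or pushes over 50 N damage it: touch the deck slowly.
- landing (a point): Point on the top of the white deck's open front, on the slot's centre line, 84 mm before the seat: room to set the tester's foot down. Anything higher than 8.5 mm above the deck begins at x = -47 mm of the holder. Axes as the holder's.
- slot_mouth (a point): Top of the blue plate, middle of the flared mouth (56 mm wide at the front, narrowing to the 34.5 mm wide parallel slot 20 mm further in), 45 mm before the seat. The plate is 5 mm thick, its underside 8.5 mm above the deck. Under it the foot's passage is 56 mm wide between grey spacers. Axes as the holder's.
- jaws (a point): Midway between two free-turning, sprung steel rollers (5 mm radius, 8 mm tall, centre 19 mm above the deck), 9 mm before the seat; gap 23 mm at rest; each gives way sideways, up to 8 mm, at 1.5 N per mm. The barrel meets them when its axis is 22 mm before the seat and takes roughly 3 to 10 N to push through; past them it is held. Their grey housings reach 25.5 mm above the deck. Axes as the holder's.
- seat (a point): Home position of the centre of the tester's underside: on the deck's top, on the slot's centre line, 10 mm above the holder's origin. There the barrel just touches the red pad (face 16 mm beyond the seat) and the jaws hold it lightly there. Behind the pad a grey bar and a blank card reach 24.5 and 40 mm above the deck. Axes as the holder's.
- pad (a joint): How far the red sprung pad (26 mm wide, 9 to 24.5 mm above the deck) is pressed in, m: 0 out (as it starts; the spring brings it back slowly), 0.006 at its hard stop. The spring takes 9 N to start moving, 1 N more per mm. It registers when 2 mm in for 0.2 s; over 5 mm counts as driven to its stop. Arm and grasp give way by millimetres under such a push.
- jar: Bystander: white jar with a blue cap, 52 mm diameter, 85 mm tall, loose. Origin: centre of its underside.
- can: Bystander: green-labelled can, 60 mm diameter, 92 mm tall, loose. Origin: centre of its underside.
- carton: Bystander: red carton with a yellow band, 60 x 45 x 80 mm tall, loose. Origin: centre of its underside.
Things that resemble listed ones, but are neither listed nor needed, are in the scene too. There is more than one size of the holder; the job needs the smaller. Leave any pink look-alike of the tester alone.

How it is judged:
On the way, in this order (a step that is already met when the one before it is completed fails the run):
1. the tester stands at the front of the slot with its foot on the deck, upright, its rim just under the blue plate (x of tester in the frame of seat between -0.05 and -0.008 m and y of tester in the frame of seat between -0.006 and 0.006 m and z of tester in the frame of seat between -0.004 and 0.004 m), for 0.05 s.
2. the tester, past the jaws, presses the red pad in by more than 2 mm (value of joint pad above 0.002 m and x of tester in the frame of seat above 0.0005 m and y of tester in the frame of seat between -0.003 and 0.003 m and z of tester in the frame of seat between -0.004 and 0.004 m), for 0.2 s.
At the end, for the whole second after the job is handed in: The tester stands at rest and upright (within 0.06 rad), let go, its underside's centre within 2.5 mm of the seat along each of the holder's axes: foot under the plate, barrel past the jaws and against the red pad, which is out again (under 1.5 mm in) (x of tester in the frame of seat between -0.0025 and 0.0025 m and y of tester in the frame of seat between -0.0025 and 0.0025 m and z of tester in the frame of seat between -0.0025 and 0.0025 m and angle between tester's own z axis and vertical below 0.06 rad and linear speed of tester below 0.01 m/s and value of joint pad below 0.0015 m); the robot touches nothing.
It fails at once if the red pad is driven to its stop (over 5 mm in) (value of joint pad above 0.005 m).
It fails at once if the holder is pushed with more than 50 N by anything (contact force between holder and anything else above 50 N).
It fails at once if the jar is pushed away by more than 20 mm or knocked over (distance of jar from where it was at the start of the episode above 0.02 m or angle between jar's own z axis and vertical above 0.3 rad).
It fails at once if the can is pushed away by more than 20 mm or knocked over (distance of can from where it was at the start of the episode above 0.02 m or angle between can's own z axis and vertical above 0.3 rad).
It fails at once if the carton is pushed away by more than 20 mm or knocked over (distance of carton from where it was at the start of the episode above 0.02 m or angle between carton's own z axis and vertical above 0.3 rad).
It also fails if it takes over 67 s, if anything falls off the work surface, if the arm or the gripper's body presses on something with over 40 N, if the wrist force passes 120 N, or if a joint passes its speed limit or range.

ROBOT

A 6-joint arm with a two-finger parallel gripper is mounted at the origin on the work surface. World frame = base frame: x ahead of the robot, y to its left, z up, the work surface at z = 0. Lengths are in m, angles in rad, forces in N, time in s.
With the tool pointing down it reaches from about 0.25 to 0.775 m from the base axis. Payload 4 kg.
Tool frame: the origin (TCP) lies at the very end of the fingers, on their centre line; the grasp point (between the pads) lies 19 mm behind it; z points along the fingers, y is the direction in which the jaws open and shut (so a half turn about z gives the same grasp; the last joint's range is limited). The gripper opens to 94 mm and grips with 3 to 60 N. Pads are 16 mm wide; open, the fingers measure 119 mm over their backs; the gripper's body (75 mm by 177 mm) begins 78 mm behind the grasp point.
Start: joints at [1.222, 0.087, 1.371, -0, 1.684, -0.103], TCP at [0.134, 0.533, 0.206] pointing down, gripper open.
Joint ranges: [-3.1, 3.1], [-0.76, 2.03], [0.27, 2.55], [-1.08, 4.22], [0.17, 2.65], [-2.57, 2.57]. Speed limits (rad/s): [2.79, 2.79, 3.14, 3.14, 3.14, 3.14].

INTERFACE

Orientations are given as [roll, pitch, yaw] about the fixed x, y, z axes, in that order (R = Rz(yaw) Ry(pitch) Rx(roll)).
In Python, from bench import robot, snapshot, calibration gives the robot as it stands. The module is installed in compiled form; this text tells all that it offers.
- The arm moves only by the tool servo_tool, never from a script. Its argument "series" is text: rows parted by semicolons, each of 5 numbers parted by spaces: the closure, from -1 (fully open) to 1 (shut), then the shift along the tool's x, y, z in cm, then the turn about the tool's z in rad. A call has 1 to 20 rows; each row is the pose to reach, as a shift and turn from the pose commanded when the call began, along the tool's axes at that moment; what a row does not reach only later rows make up. A row lasts 1/12 s, in which the tool goes at most 41.7 mm and 7.16 degrees, less where a joint would pass 70% of its speed; a pose out of reach is approached as far as the arm can. A call with a gripper value outside its range is refused whole. The fingers move at their own pace and stop on an object; the grip force is fixed at half the most. Time passes only in rows, so rows that repeat a pose let the fingers close. It gives the time, the measured TCP pose, the force and the opening at its end, in the units of the state.
- robot.get_obs(): the state, without advancing time (a new reading comes with each control period).
- snapshot(name): name is "scene" or "top"; returns (picture, depth): 400x640x3 uint8, red, green, blue; 400x640 float32, m along the optical axis (not along the pixel's ray), 0 where there is no reading.
- calibration(name): a dict with "fx", "fy", "cx", "cy" (pixels), "rvec" (rotation vector, rad) and "tvec" (3), from world to camera coordinates, as OpenCV has them. Camera axes: x right, y down, z forward; pixel columns grow to the right and rows downward; lengths in m; the calibration is good to about 2 mm. A picture is of the moment at which its call begins. calibration takes no time and is no camera call.
- robot.close_job(): hands the job in, once; it reports no verdict.
The state is a dict: "time": time; "joint_positions": joint angles; "qvel": joint speeds; "joint_torque": joint torques, N m; "tool_pos": TCP position; "ee_rot": TCP orientation; "wrist_force": force on the tool from outside, world axes, zero at the start; "wrist_torque": the same for the moment, N m; "width": finger opening in m.
Only numpy, scipy, OpenCV 4.12 (cv2) and the standard library are available. Lean on these libraries where they do the work, as an engineer would, in place of code of your own. Each camera call takes 0.05 s, during which the arm holds its last target. There are 200 camera calls.

## Working session

There is one attempt and no reset: what is moved stays moved. The work goes in short steps, Python scripts to look and compute and a tool call to move; the robot and the scene stay as the last step left them, time stands still between calls to the robot, and variables do not carry over. Pictures are saved under pics/ and viewed, about 8 in all and at most 12, crops included, and the job is handed in when it is done.

Besides the shell and the picture viewer there is one more tool, called as name(argument=value, ...) on one line, values as JSON. servo_tool: Moves the arm, as the interface text tells. Its arguments: {"type":"object","properties":{"series":{"type":"string"}},"required":["series"]}

```bash
mkdir -p pics; cat > h.py <<'E'
import numpy as np, cv2
from bench import robot, snapshot, calibration
def cam(n):
    c=calibration(n);K=np.array([[c['fx'],0,c['cx']],[0,c['fy'],c['cy']],[0,0,1.]])
    R=cv2.Rodrigues(np.array(c['rvec'],float))[0];t=np.array(c['tvec'],float).ravel();return K,R,t
def cloud(n,d):
    K,R,t=cam(n);v,u=np.indices(d.shape)
    p=np.stack([(u-K[0,2])/K[0,0]*d,(v-K[1,2])/K[1,1]*d,d],-1);return (p-t)@R
def ray(n,u,v,z):
    K,R,t=cam(n);o=-R.T@t;d=R.T@np.array([(u-K[0,2])/K[0,0],(v-K[1,2])/K[1,1],1]);return o+d*(z-o[2])/d[2]
def proj(n,p):
    K,R,t=cam(n);q=K@(R@np.array(p)+t);return q[:2]/q[2]
def snap(n,tag):
    im,d=snapshot(n);cv2.imwrite(f'pics/{tag}.png',im[:,:,::-1]);np.savez(f'pics/{tag}.npz',im=im,d=d);return im,d
E
python3 - <<'E'
from h import *
for n in('scene','top'):
    im,d=snap(n,n+'0');K,R,t=cam(n);print(n,-R.T@t,R[2],K[0,0],(d==0).mean())
print(robot.get_obs())
E
```

```text
scene [ 1.05926324 -0.05380511  0.83319198] [-0.55495356 -0.00942142 -0.83182798] 377.3388658894574 0.00385546875
top [ 0.33177195 -0.06043117  1.1359134 ] [ 0.19436888 -0.0133542  -0.9808376 ] 446.5948218407036 0.00430078125
{'time': 0.1, 'joint_positions': array([ 1.22187650e+00,  8.78684323e-02,  1.37209528e+00, -2.99208212e-07,
        1.68360685e+00, -1.03079589e-01]), 'qvel': array([ 0.00063205, -0.00129022, -0.00593756, -0.00207892,  0.00058715,
        0.0003406 ]), 'joint_torque': array([ 2.24042575e-03, -3.41251981e+01, -3.03302586e+01,  7.20385252e-02,
        3.03646596e-02, -1.02422089e-04]), 'tool_pos': array([0.13367706, 0.53299508, 0.20443213]), 'ee_rot': array([-3.13962521e+00, -2.03225303e-04,  2.89575218e+00]), 'wrist_force': array([-0.12132933, -0.6065546 ,  0.80137045]), 'wrist_torque': array([ 0.03000219, -0.00594708, -0.03090106]), 'width': 0.09401868197928828}
```

View pics/scene0.png

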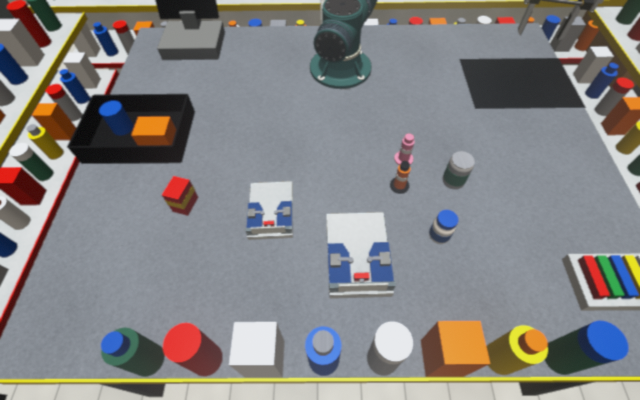

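View pics/top0.png

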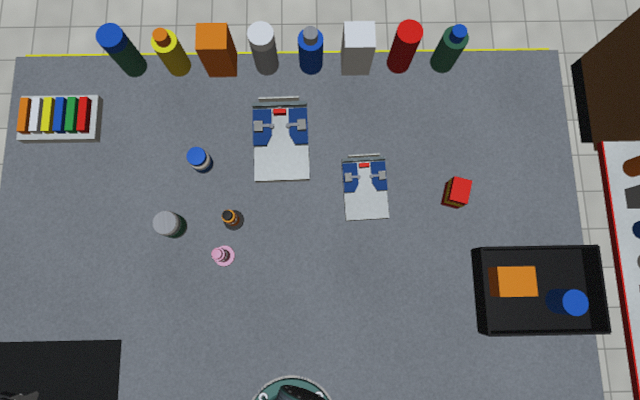

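The scene view shows the orange tester at (402,178), with the pink look-alike at (405,150). The small holder is at (270,208) and the large one at (360,250). In the top view the tester is at (231,218), pink at (223,256), small holder (365,188), large (280,140). Other orange items are the tray box (517,282), the shelf box (216,50) and the book (23,115). I choose the orange barrel with the black foot and cap, and the smaller holder at (365,188).

```bash
cat > m.py <<'E'
from h import *
def roi(n,p,r,tag):
    z=np.load(f'pics/{tag}.npz');return z['im'],z['d']
for n,box in(('top',(335,150,400,228)),('scene',(235,170,305,245))):
    z=np.load(f'pics/{n}0.npz');im,d=z['im'],z['d'];P=cloud(n,d);hsv=cv2.cvtColor(im,cv2.COLOR_RGB2HSV)
    m=np.zeros(d.shape,bool);x0,y0,x1,y1=box;m[y0:y1,x0:x1]=1
    w=m&(hsv[...,1]<45)&(hsv[...,2]>165)&(P[...,2]<.06)
    p=P[w];zt=np.median(p[:,2]);print(n,'deck z',zt,p[:,2].std(),'n',len(p))
    cnt=max(cv2.findContours(w.astype(np.uint8),0,1)[0],key=cv2.contourArea)
    pts=np.array([ray(n,*c[0],zt)[:2] for c in cnt]);r=cv2.minAreaRect((pts*1000).astype(np.float32));print(' whiterect mm',r, cv2.boxPoints(r).round(1).tolist())
    for nm,a in(('red',((hsv[...,0]<8)|(hsv[...,0]>172))&(hsv[...,1]>130)),('blue',(hsv[...,0]>100)&(hsv[...,0]<125)&(hsv[...,1]>130))):
        q=P[m&a];print(' ',nm,len(q),np.median(q,0),q.mean(0))
    bx=(205,195,255,235) if n=='top' else (385,158,420,196)
    m[:]=0;m[bx[1]:bx[3],bx[0]:bx[2]]=1
    a=m&(hsv[...,0]>4)&(hsv[...,0]<22)&(hsv[...,1]>120);q=P[a];print(' orange',len(q),q.mean(0),q.min(0),q.max(0))
    q=P[m&(P[...,2]>.085)];print(' cap',len(q),q.mean(0),np.median(q[:,2]),q.min(0),q.max(0))
    # pink
    a=(hsv[...,0]>155)&(hsv[...,0]<175)&(hsv[...,1]>50)&(hsv[...,2]>120);k,l,s,_=cv2.connectedComponentsWithStats(a.astype(np.uint8));i=1+s[1:,4].argmax();q=P[l==i];print(' pink',s[i],q.mean(0), q[q[:,2]>.085].mean(0))
    # bg counter
    q=P[230:240,280:300].reshape(-1,3) if n=='top' else P[150:165,200:230].reshape(-1,3);print(' counter z',np.median(q[:,2]))
E
python3 m.py
python3 - <<'E'
import cv2,numpy as np
a=cv2.imread('pics/top0.png');s=cv2.imread('pics/scene0.png')
f=lambda i,x,y,w,h,k:cv2.resize(i[y:y+h,x:x+w],None,fx=k,fy=k,interpolation=cv2.INTER_CUBIC)
A=f(a,330,145,75,85,5);B=f(a,195,195,75,85,5)
cv2.imwrite('pics/c0.png',np.hstack([A,B]))
E
```

```text
top deck z 0.014666549823035977 0.005202521301914494 n 1487
 whiterect mm ((556.0044555664062, -193.75856018066406), (148.85403442382812, 107.3299331665039), 2.634063720703125) [[479.20001220703125, -143.60000610351562], [484.1000061035156, -250.8000030517578], [632.7999877929688, -243.89999389648438], [627.9000244140625, -136.6999969482422]]
  red 39 [ 0.61603869 -0.19049963  0.03959499] [ 0.61619805 -0.18992621  0.03946149]
  blue 570 [ 0.58423014 -0.17284243  0.02800616] [ 0.58734457 -0.19062389  0.03584029]
 orange 97 [0.48101127 0.13781832 0.06147941] [0.46980181 0.1286598  0.00202041] [0.51106169 0.15477525 0.09539115]
 cap 90 [0.47275946 0.12803539 0.17376841] 0.09307423974358792 [ 0.33177195 -0.06043117  0.08636217] [0.49682216 0.15481893 1.1359134 ]
 pink [211 245  17  19 124] [0.39498799 0.16611999 0.07137663] [0.39590778 0.16721286 0.09268695]
 counter z -0.0009745731570003427
scene deck z 0.015626116783537734 0.008264813599546183 n 1301
 whiterect mm ((548.5357055664062, -196.40232849121094), (139.65614318847656, 112.21842956542969), 2.4073102474212646) [[476.3999938964844, -143.3000030517578], [481.1000061035156, -255.39999389648438], [620.7000122070312, -249.5], [615.9000244140625, -137.39999389648438]]
  red 31 [ 0.6181237  -0.19108476  0.04011284] [ 0.61818297 -0.19173395  0.03990574]
  blue 341 [ 0.60195937 -0.17344413  0.02894747] [ 0.59739353 -0.19253072  0.03613917]
 orange 138 [0.5019323  0.13761734 0.05875746] [ 0.47706593 -0.05380511  0.00815195] [1.05926324 0.15501964 0.83319198]
 cap 80 [0.53897368 0.12485429 0.15724044] 0.09336323908936436 [ 0.47624108 -0.05380511  0.08528182] [1.05926324 0.1527159  0.83319198]
 pink [402 133  13  18 141] [0.40383613 0.16255801 0.08461386] [0.41027121 0.16056903 0.10433711]
 counter z 0.0007851521282167249
```

View pics/c0.png

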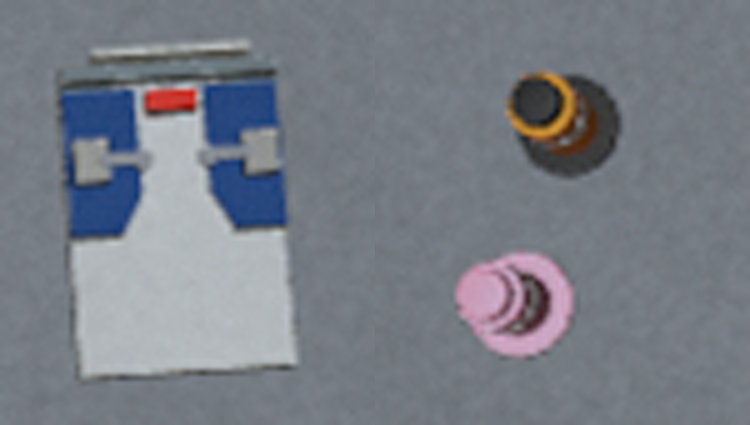

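The left crop is the small holder: red pad at top-view pixel (364,165), mouth facing down, card behind. The right crop shows the black-footed, orange-barrelled tester, cap at (227.5,215) and foot at (234,220). The pink one below it is the look-alike. Next I'll refine the tester axis and the slot centre line.

```bash
cat > m2.py <<'E'
from h import *
# tester: robust points
for n,bx in(('top',(215,200,250,235)),('scene',(388,158,418,194))):
    z=np.load(f'pics/{n}0.npz');im,d=z['im'],z['d'];P=cloud(n,d)[bx[1]:bx[3],bx[0]:bx[2]].reshape(-1,3)
    P=P[(P[:,2]<.12)&(P[:,0]>.43)&(P[:,0]<.53)&(P[:,1]>.09)&(P[:,1]<.2)]
    c=P[P[:,2]>.0905];print(n,'cap top',len(c),(c.min(0)+c.max(0))/2,c.mean(0),np.ptp(c,axis=0))
    hsv=cv2.cvtColor(im,cv2.COLOR_RGB2HSV);m=np.zeros(d.shape,np.uint8)
    dark=(im.max(2)<75)
    m[bx[1]:bx[3],bx[0]:bx[2]]=dark[bx[1]:bx[3],bx[0]:bx[2]]
    k,l,s,ce=cv2.connectedComponentsWithStats(m)
    for i in range(1,k):
        if s[i,4]>15: print('  dark',s[i],ce[i],ray(n,*ce[i],.094),ray(n,*ce[i],.006))
    # barrel lateral bounds by circle fit through points of the barrel
    b=P[(P[:,2]>.02)&(P[:,2]<.074)]
    from scipy.optimize import least_squares
    r=least_squares(lambda q:np.hypot(b[:,0]-q[0],b[:,1]-q[1])-.016,b[:,:2].mean(0),loss='soft_l1',f_scale=.001);print('  barrel fit',r.x,len(b),np.abs(r.fun).mean())
# slot inner edges, top camera
zt=.015
for n,rows in(('top',range(164,190)),('scene',range(200,235))):
    z=np.load(f'pics/{n}0.npz');im=z['im'];hsv=cv2.cvtColor(im,cv2.COLOR_RGB2HSV)
    x0,x1=(338,395) if n=='top' else (240,300)
    for v in rows:
        b=((hsv[v,x0:x1,0]>100)&(hsv[v,x0:x1,0]<128)&(hsv[v,x0:x1,1]>110)).nonzero()[0]+x0
        if len(b)<6: continue
        g=np.diff(b);i=g.argmax();L,R=b[i]+.5,b[i+1]-.5
        A=ray(n,L,v,zt+.0135);B=ray(n,R,v,zt+.0135);O=ray(n,b[0]-.5,v,zt+.0135);Q=ray(n,b[-1]+.5,v,zt+.0135)
        print(n,v,'mid',((A+B)/2*1000).round(1)[:2],'w',round(1000*np.linalg.norm(A-B),1),'outer mid',((O+Q)/2*1000).round(1)[:2],round(1000*np.linalg.norm(O-Q),1))
z=np.load('pics/top0.npz');P=cloud('top',z['d'])[145:230,338:396].reshape(-1,3)
q=P[(P[:,2]>.048)&(P[:,2]<.07)];print('card',len(q),q.mean(0),q.min(0),q.max(0))
E
python3 m2.py
```

```text
top cap top 67 [0.48603747 0.14379603 0.09391199] [0.48525416 0.14389216 0.09348362] [0.02156939 0.02122379 0.00660794]
  dark [223 211   9   9  70] [226.95714286 214.94285714] [0.48493068 0.14241809 0.094     ] [0.49786646 0.15955073 0.006     ]
  dark [224 210  20  20 140] [236.29285714 221.25      ] [0.4696516  0.12026641 0.094     ] [0.48129692 0.13552813 0.006     ]
  barrel fit [0.48571885 0.14515255] 63 0.00044655796280006346
scene cap top 60 [0.4873041  0.14255582 0.09360563] [0.48791622 0.14248214 0.09355979] [0.02212605 0.02032016 0.00612666]
  dark [401 161   8   9  55] [404.36363636 165.36363636] [0.49129579 0.14022306 0.094     ] [0.42367989 0.1633219  0.006     ]
  dark [391 180  17  13  73] [398.01369863 187.67123288] [0.55744432 0.11710912 0.094     ] [0.49770333 0.13745628 0.006     ]
  barrel fit [0.48617277 0.1430391 ] 156 0.0006566779037053543
top 164 mid [ 620.5 -191. ] w 35.9 outer mid [ 620.5 -189.7] 110.3
top 165 mid [ 617.8 -190.9] w 35.9 outer mid [ 617.8 -189.6] 110.2
top 166 mid [ 615.2 -190.8] w 35.9 outer mid [ 615.2 -190.8] 107.6
top 167 mid [ 612.6 -19
[... 2235 characters left out ...]
er mid [ 599.4 -193.6] 105.7
scene 219 mid [ 602.2 -194.6] w 39.3 outer mid [ 602.2 -194.6] 108.0
scene 220 mid [ 605.  -193.1] w 41.7 outer mid [ 605.  -194.4] 107.8
scene 221 mid [ 607.8 -194.2] w 39.1 outer mid [ 607.8 -194.2] 107.7
scene 222 mid [ 610.6 -192.7] w 41.5 outer mid [ 610.6 -194. ] 107.5
scene 223 mid [ 613.4 -193.7] w 39.0 outer mid [ 613.4 -193.8] 107.3
scene 224 mid [ 616.1 -192.3] w 41.4 outer mid [ 616.1 -193.6] 107.1
scene 225 mid [ 619.  -182.4] w 60.7 outer mid [ 618.9 -195.8] 102.1
scene 226 mid [ 621.2 -244.1] w 0.0 outer mid [ 621.2 -236.8] 19.4
card 58 [ 0.63760917 -0.18764061  0.05338653] [ 0.63447885 -0.22803462  0.04811687] [ 0.64067027 -0.14979221  0.05781744]
```

Best estimates:
- **Tester axis:** (0.4864, 0.1435), where the two views agree within about 1 mm and the top is at 93.5 mm as expected.
- **Seat:** about (0.595, -0.193, 0.015), slot yaw about 0.047. The cameras differ by 2 mm in y.

The tool's y axis will lie along the slot, so the rear finger does the pushing.

servo_tool(series="-0.5 -43.7 -29.2 0 1.28;-0.5 -43.7 -29.2 0 1.28;-0.5 -43.7 -29.2 0 1.28;-0.5 -43.7 -29.2 0 1.28;-0.5 -43.7 -29.2 0 1.28;-0.5 -43.7 -29.2 0 1.28;-0.5 -43.7 -29.2 0 1.28;-0.5 -43.7 -29.2 0 1.28;-0.5 -43.7 -29.2 0 1.28;-0.5 -43.7 -29.2 0 1.28;-0.5 -43.7 -29.2 0 1.28;-0.5 -43.7 -29.2 0 1.28;-0.5 -43.7 -29.2 0 1.28;-0.5 -43.7 -29.2 0 1.28;-0.5 -43.7 -29.2 0 1.28;-0.5 -43.7 -29.2 0 1.28;-0.5 -43.7 -29.2 0 1.28;-0.5 -43.7 -29.2 0 1.28;-0.5 -43.7 -29.2 0 1.28;-0.5 -43.7 -29.2 0 1.28")

```text
time: 1.77
tool_pos: [0.4862, 0.1448, 0.2057]
ee_rot: [3.141, -0.0, 1.617]
wrist_force: [-0.8, 0.5, 0.4]
width: 0.0705
```

servo_tool(series="-0.5 -0.1 0 3 0;-0.5 -0.1 0 6 0;-0.5 -0.1 0 8 0;-0.5 -0.1 0 10 0;-0.5 -0.1 0 12 0;-0.5 -0.1 0 14 0;-0.5 -0.1 0 15.5 0;-0.5 -0.1 0 16.5 0;-0.5 -0.1 0 17 0;-0.5 -0.1 0 17 0;-0.5 -0.1 0 17 0")

```text
time: 2.68
tool_pos: [0.4871, 0.1432, 0.0361]
ee_rot: [3.141, -0.0, 1.616]
wrist_force: [-0.6, -0.5, 0.2]
width: 0.0702
```

```bash
python3 - <<'E'
from h import *
o=robot.get_obs();print(o['time'],o['tool_pos'],o['wrist_force'])
im,d=snap('scene','scene1');c=im[120:230,340:470];cv2.imwrite('pics/c1.png',cv2.resize(c,None,fx=5,fy=5,interpolation=3)[:,:,::-1])
E
```

```text
2.6833 [0.48713251 0.14316423 0.03612741] [-0.62676557 -0.49403092  0.19215292]
```

View pics/c1.png

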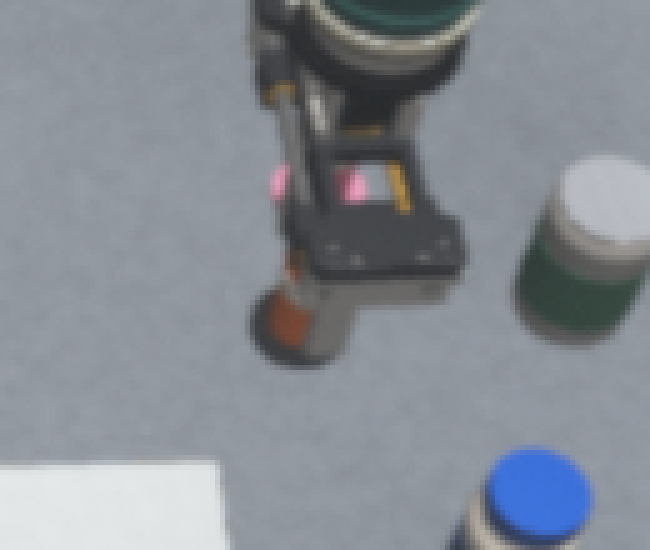

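The crop shows the fingers straddling the orange barrel near (400,185), with pink, can and jar untouched. Closing.

servo_tool(series="-0.2 0 0 0 0;0 0 0 0 0;0.1 0 0 0 0;0.2 0 0 0 0;0.3 0 0 0 0;0.4 0 0 0 0;1 0 0 0 0;1 0 0 0 0;1 0 0 0 0;1 0 0 0 0;1 0 0 0 0;1 0 0 0 0;1 0 0 0 0;1 0 0 0 0")

```text
time: 3.9
tool_pos: [0.4867, 0.1429, 0.0355]
ee_rot: [3.142, -0.0, 1.616]
wrist_force: [-0.6, 0.3, 1.9]
width: 0.0316
```

servo_tool(series="1 0 0 -1 0;1 0 0 -2.5 0;1 0 0 -4.5 0;1 0 0 -6.5 0;1 0 0 -8 0;1 -2 0.1 -8 0;1 -5 0.2 -8 0;1 -8 0.3 -8 0;1 -11 0.4 -8 0;1 -14 0.5 -8 0;1 -17 0.6 -8 0;1 -20 0.7 -8 0;1 -23 0.8 -8 0;1 -26 0.9 -8 0;1 -29 0.9 -8 0;1 -31.5 0.9 -8 0;1 -33.3 0.9 -8 0;1 -34.1 0.9 -8 0;1 -34.1 0.9 -8 0;1 -34.1 0.9 -8 0")

```text
time: 5.57
tool_pos: [0.5109, -0.1968, 0.1154]
ee_rot: [-3.141, -0.001, 1.615]
wrist_force: [0.0, -0.6, -1.2]
width: 0.0312
```

servo_tool(series="1 0 0 1 0;1 0 0 2.5 0;1 0 0 4 0;1 0 0 5 0;1 0 0 5.3 0;1 0 0 5.3 0;1 0 0 5.3 0")

```text
time: 6.15
tool_pos: [0.5113, -0.1969, 0.0627]
ee_rot: [3.141, -0.0, 1.617]
wrist_force: [0.0, -0.2, -1.4]
width: 0.0317
```

```bash
python3 - <<'E'
from h import *
o=robot.get_obs();print(o['time'],o['tool_pos'],o['wrist_force'],o['width'])
a,_=snap('top','top2');b,_=snap('scene','scene2')
f=lambda i,x,y:cv2.resize(i[y:y+100,x:x+95],None,fx=4,fy=4,interpolation=3)
cv2.imwrite('pics/c2.png',np.hstack([f(a,320,145),f(b,225,160)])[:,:,::-1])
E
```

```text
6.15 [ 0.51128449 -0.1968788   0.06269099] [ 0.00681766 -0.20440828 -1.40100381] 0.031709964962242446
```

View pics/c2.png

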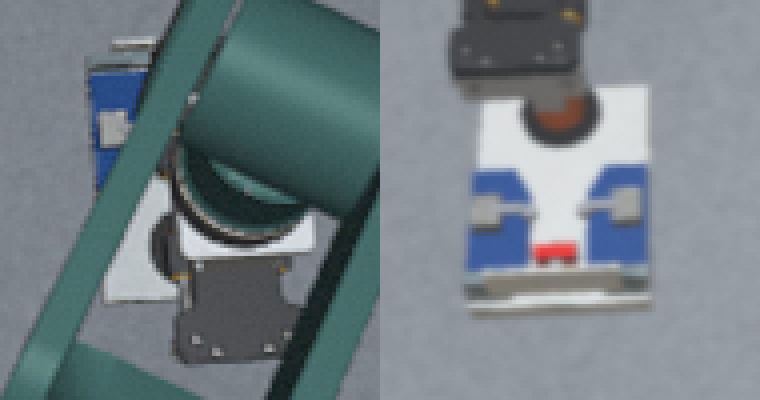

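The scene crop shows the tester hanging over the open deck, foot around pixel (270,190), in line with the slot. The top view is hidden by the arm. I'll measure the lateral offset in the scene view alone.

```bash
cat > foot.py <<'E'
from h import *
import sys
def foot(im,zb,box=(250,170,290,212)):
    x0,y0,x1,y1=box;g=im.max(2).astype(int);out=[]
    for v in range(y0,y1):
        r=g[v,x0:x1];b=(r<130).nonzero()[0]
        if len(b)>8 and r[0]>150 and r[-1]>150:
            def edge(i,j): # subpixel at level 130
                return x0+i+(130-r[i])/(r[j]-r[i])*(j-i)
            L=edge(b[0],b[0]-1);R=edge(b[-1],b[-1]+1)
            out.append((v,L,R))
    out=np.array(out);w=out[:,2]-out[:,1];i=w.argmax()
    for v,L,R in out[max(0,i-3):i+4]:
        A=ray('scene',L,v,zb+.004);B=ray('scene',R,v,zb+.004);print(int(v),L.round(2),R.round(2),'mid',((A+B)*500).round(1)[:2],'w',round(1000*np.linalg.norm(A-B),1))
    v=out[-1,0];print('lowest row',v,ray('scene',out[-1,1:].mean(),v,zb))
if __name__=='__main__':
    im=np.load('pics/scene2.npz')['im'];foot(im,.0272)
    # scene slot/deck midline at same method: deck white edges & blue outer edges
    g=im.max(2).astype(int);hsv=cv2.cvtColor(im,cv2.COLOR_RGB2HSV)
    M=[]
    for v in range(200,228):
        x0,x1=235,300
        b=((hsv[v,x0:x1,0]>100)&(hsv[v,x0:x1,0]<128)&(hsv[v,x0:x1,1]>110)).nonzero()[0]+x0
        if len(b)<6: continue
        d=np.diff(b);i=d.argmax();A=ray('scene',b[i]+.5,v,.0285);B=ray('scene',b[i+1]-.5,v,.0285)
        if 34<1000*np.linalg.norm(A-B)<60: M.append((A+B)/2)
    M=np.array(M);p=np.polyfit(M[:,0],M[:,1],1);print('slot line: yaw',p[0],'y@.511',np.polyval(p,.511),'y@.595',np.polyval(p,.595),len(M))
    # deck white edges front
    for v in range(184,200,2):
        r=(im[v,235:300].min(1)>150).nonzero()[0]+235
        A=ray('scene',r[0]-.5,v,.015);B=ray('scene',r[-1]+.5,v,.015);print(' deck',v,((A+B)*500).round(1)[:2],round(1000*np.linalg.norm(A-B),1))
E
python3 foot.py
```

```text
185 260.67 278.96 mid [ 502.8 -198.4] w 47.5
186 260.44 279.23 mid [ 505.9 -198.2] w 48.7
187 260.09 279.33 mid [ 509.  -198.3] w 49.8
188 259.92 279.4 mid [ 512.2 -198.1] w 50.3
189 260.16 279.23 mid [ 515.3 -197.8] w 49.2
190 260.48 278.87 mid [ 518.4 -197.6] w 47.3
191 260.79 278.41 mid [ 521.5 -197.6] w 45.3
lowest row 195.0 [ 0.53107984 -0.19875854  0.0272    ]
slot line: yaw 0.057627588134812516 y@.511 -0.19893528814707098 y@.595 -0.19409457074374672 17
 deck 184 [ 488.8 -160. ] 37.1
 deck 186 [ 494.8 -196.7] 116.3
 deck 188 [ 501.1 -197.6] 118.5
 deck 190 [ 507.5 -197.1] 118.1
 deck 192 [ 513.8 -199.3] 117.7
 deck 194 [ 520.  -198.8] 117.3
 deck 196 [ 526.2 -197. ] 119.5
 deck 198 [ 532.4 -194. ] 124.2
```

Foot centre and slot line agree within about 0.5 mm in the same camera. Now feeling for the deck.

servo_tool(series="1 0 0 0.3 0;1 0 0 0.5 0;1 0 0 0.7 0;1 0 0 0.8 0;1 0 0 0.9 0;1 0 0 0.95 0;1 0 0 1 0;1 0 0 1 0")

```text
time: 6.92
tool_pos: [0.511, -0.1973, 0.0523]
ee_rot: [-3.141, -0.0, 1.616]
wrist_force: [0.1, 0.4, -0.5]
width: 0.0315
```

servo_tool(series="1 0 0 0.03 0;1 0 0 0.06 0;1 0 0 0.08 0;1 0 0 0.1 0;1 0 0 0.1 0")

```text
time: 7.33
tool_pos: [0.511, -0.1973, 0.0514]
ee_rot: [-3.142, -0.0, 1.616]
wrist_force: [-0.8, 1.0, -2.2]
width: 0.0318
```

servo_tool(series="1 0 0 0.02 0;1 0 0 0.04 0;1 0 0 0.05 0;1 0 0 0.05 0;1 0 0 0.05 0")

```text
time: 7.75
tool_pos: [0.511, -0.1973, 0.051]
ee_rot: [3.142, -0.0, 1.616]
wrist_force: [-0.2, -0.1, -0.9]
width: 0.0317
```

servo_tool(series="1 0 0 0.02 0;1 0 0 0.04 0;1 0 0 0.05 0;1 0 0 0.05 0;1 0 0 0.05 0")

```text
time: 8.17
tool_pos: [0.5111, -0.1973, 0.0508]
ee_rot: [3.141, 0.0, 1.616]
wrist_force: [-1.0, 1.4, 0.7]
width: 0.0315
```

servo_tool(series="1 0 0 0.02 0;1 0 0 0.04 0;1 0 0 0.05 0;1 0 0 0.05 0;1 0 0 0.05 0")

```text
time: 8.58
tool_pos: [0.5111, -0.1974, 0.0508]
ee_rot: [3.141, 0.0, 1.616]
wrist_force: [-2.5, 1.0, 5.2]
width: 0.0314
```

servo_tool(series="1 0 0 0.02 0;1 0 0 0.04 0;1 0 0 0.05 0;1 0 0 0.05 0;1 0 0 0.05 0")

```text
time: 9.0
tool_pos: [0.5111, -0.1974, 0.0508]
ee_rot: [3.141, 0.0, 1.616]
wrist_force: [-2.7, 1.4, 7.2]
width: 0.032
```

Deck contact at TCP z 0.0508, so deck top is about 0.0153. Ease to light contact and slide toward the mouth.

servo_tool(series="1 0 0 -0.05 0;1 0 0 -0.09 0;1 0 0.2 -0.09 0;1 0 0.5 -0.09 0;1 0 0.8 -0.09 0;1 0 1.1 -0.09 0;1 0 1.4 -0.09 0;1 0 1.7 -0.09 0;1 0 2 -0.09 0;1 0 2.3 -0.09 0;1 0 2.5 -0.09 0;1 0 2.5 -0.09 0")

```text
time: 10.0
tool_pos: [0.5361, -0.1969, 0.0508]
ee_rot: [-3.141, 0.001, 1.616]
wrist_force: [-3.0, -0.4, 4.3]
width: 0.0315
```

servo_tool(series="1 0 0.2 0 0;1 0 0.4 0 0;1 0 0.6 0 0;1 0 0.8 0 0;1 0 1 0 0;1 0 1.2 0 0;1 0 1.4 0 0;1 0 1.5 0 0;1 0 1.5 0 0")

```text
time: 10.75
tool_pos: [0.5509, -0.1962, 0.0508]
ee_rot: [-3.141, 0.001, 1.616]
wrist_force: [-4.2, -0.2, 5.7]
width: 0.0317
```

```bash
python3 - <<'E'
from h import *
o=robot.get_obs();print(o['time'],o['tool_pos'],o['wrist_force'],o['wrist_torque'])
b,_=snap('scene','scene3')
cv2.imwrite('pics/c3.png',cv2.resize(b[165:245,225:320],None,fx=6,fy=6,interpolation=3)[:,:,::-1])
E
```

```text
10.75 [ 0.55091024 -0.19620033  0.05084491] [-4.17188113 -0.17545271  5.66724361] [-0.08708238  0.69834791  0.04476138]
```

View pics/c3.png

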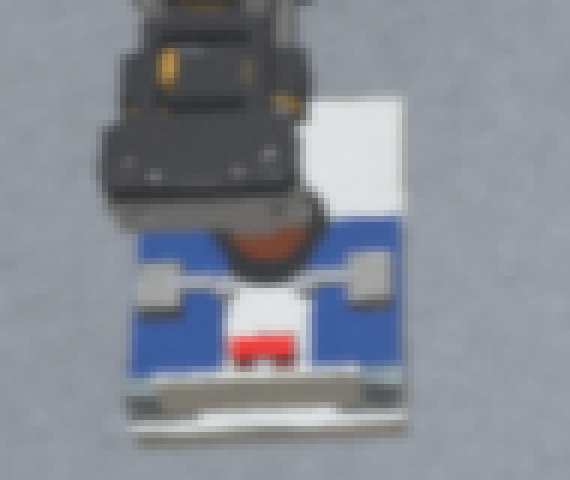

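The crop shows the foot's front rim in the mouth with the barrel centred (crop x ≈271 against slot centre ≈269), and lateral force near zero. Reduce down-force slightly and carry on to just before the jaws.

servo_tool(series="1 0 0 -0.02 0;1 0 0 -0.04 0;1 0 0.2 -0.04 0;1 0 0.4 -0.04 0;1 0 0.6 -0.04 0;1 0 0.8 -0.04 0;1 0 1 -0.04 0;1 0 1 -0.04 0")

```text
time: 11.47
tool_pos: [0.5615, -0.1949, 0.0508]
ee_rot: [3.141, -0.0, 1.616]
wrist_force: [-2.5, -0.4, 5.1]
width: 0.0317
```

servo_tool(series="1 0 0.1 0 0;1 0 0.2 0 0;1 0 0.3 0 0;1 0 0.4 0 0;1 0 0.5 0 0;1 0 0.6 0 0;1 0 0.7 0 0;1 0 0.7 0 0")

```text
time: 12.13
tool_pos: [0.5681, -0.1946, 0.0508]
ee_rot: [-3.142, -0.0, 1.616]
wrist_force: [-2.7, 0.3, 4.9]
width: 0.0318
```

servo_tool(series="1 0 0.1 -0.03 0;1 0 0.2 -0.03 0;1 0 0.3 -0.03 0;1 0 0.4 -0.03 0;1 0 0.5 -0.03 0;1 0 0.5 -0.03 0")

```text
time: 12.63
tool_pos: [0.5733, -0.1944, 0.0509]
ee_rot: [3.141, -0.0, 1.616]
wrist_force: [-1.2, 0.3, 2.3]
width: 0.0316
```

servo_tool(series="1 0 0.1 0 0;1 0 0.2 0 0;1 0 0.3 0 0;1 0 0.4 0 0;1 0 0.5 0 0;1 0 0.5 0 0")

```text
time: 13.13
tool_pos: [0.5765, -0.1941, 0.0509]
ee_rot: [-3.138, -0.001, 1.616]
wrist_force: [-6.7, 1.0, 5.0]
width: 0.0317
```

servo_tool(series="1 0 0.1 0 0;1 0 0.2 0 0;1 0 0.3 0 0;1 0 0.4 0 0;1 0 0.4 0 0")

```text
time: 13.55
tool_pos: [0.5789, -0.194, 0.051]
ee_rot: [-3.134, -0.001, 1.616]
wrist_force: [-10.2, 0.6, 8.3]
width: 0.0318
```

servo_tool(series="1 0 0.1 0 0;1 0 0.2 0 0;1 0 0.3 0 0;1 0 0.3 0 0")

```text
time: 13.88
tool_pos: [0.5813, -0.1939, 0.051]
ee_rot: [-3.133, -0.001, 1.616]
wrist_force: [-11.2, 1.8, 9.9]
width: 0.0317
```

servo_tool(series="1 0 0.1 0 0;1 0 0.2 0 0;1 0 0.3 0 0;1 0 0.3 0 0")

```text
time: 14.22
tool_pos: [0.5866, -0.1936, 0.0509]
ee_rot: [-3.138, -0.001, 1.616]
wrist_force: [-3.3, 0.1, 3.6]
width: 0.0314
```

servo_tool(series="1 0 0.1 0 0;1 0 0.2 0 0;1 0 0.2 0 0;1 0 0.2 0 0")

```text
time: 14.55
tool_pos: [0.5916, -0.1935, 0.0509]
ee_rot: [3.138, -0.0, 1.616]
wrist_force: [3.7, 1.4, -0.8]
width: 0.0317
```

servo_tool(series="1 0 0.1 0 0;1 0 0.2 0 0;1 0 0.2 0 0")

```text
time: 14.8
tool_pos: [0.5925, -0.1935, 0.0509]
ee_rot: [3.141, -0.0, 1.616]
wrist_force: [3.2, 1.4, -0.8]
width: 0.0314
```

servo_tool(series="1 0 0.1 0 0;1 0 0.2 0 0;1 0 0.2 0 0")

```text
time: 15.05
tool_pos: [0.5944, -0.1934, 0.0509]
ee_rot: [3.141, -0.0, 1.616]
wrist_force: [3.9, 2.2, -1.4]
width: 0.0316
```

servo_tool(series="1 0 0.05 0 0;1 0 0.1 0 0;1 0 0.1 0 0")

```text
time: 15.3
tool_pos: [0.5951, -0.1934, 0.0509]
ee_rot: [3.141, -0.0, 1.616]
wrist_force: [3.2, 1.3, -1.2]
width: 0.0314
```

servo_tool(series="1 0 0.05 0 0;1 0 0.1 0 0;1 0 0.1 0 0")

```text
time: 15.55
tool_pos: [0.596, -0.1934, 0.051]
ee_rot: [3.141, -0.0, 1.616]
wrist_force: [2.8, 0.8, -1.5]
width: 0.0315
```

servo_tool(series="1 0 0.05 0 0;1 0 0.1 0 0;1 0 0.1 0 0")

```text
time: 15.8
tool_pos: [0.5965, -0.1934, 0.051]
ee_rot: [-3.14, -0.0, 1.616]
wrist_force: [1.4, 1.5, -1.1]
width: 0.0315
```

servo_tool(series="1 0 0.05 0 0;1 0 0.1 0 0;1 0 0.1 0 0")

```text
time: 16.05
tool_pos: [0.5966, -0.1934, 0.051]
ee_rot: [-3.138, -0.0, 1.616]
wrist_force: [-4.2, 1.9, 1.4]
width: 0.0317
```

servo_tool(series="1 0 0.05 0 0;1 0 0.1 0 0;1 0 0.1 0 0")

```text
time: 16.3
tool_pos: [0.5967, -0.1934, 0.051]
ee_rot: [-3.136, -0.001, 1.616]
wrist_force: [-6.1, 0.7, 4.2]
width: 0.0317
```

servo_tool(series="1 0 0.05 0 0;1 0 0.1 0 0;1 0 0.1 0 0")

```text
time: 16.55
tool_pos: [0.5968, -0.1934, 0.051]
ee_rot: [-3.134, -0.001, 1.616]
wrist_force: [-8.4, 0.8, 5.1]
width: 0.0316
```

servo_tool(series="1 0 0.05 0 0;1 0 0.1 0 0;1 0 0.1 0 0")

```text
time: 16.8
tool_pos: [0.5969, -0.1934, 0.0511]
ee_rot: [-3.132, -0.001, 1.615]
wrist_force: [-11.2, 1.6, 5.8]
width: 0.0315
```

servo_tool(series="1 0 0.05 0 0;1 0 0.1 0 0;1 0 0.1 0 0")

```text
time: 17.05
tool_pos: [0.5971, -0.1934, 0.0511]
ee_rot: [-3.13, -0.001, 1.615]
wrist_force: [-12.3, 1.6, 7.7]
width: 0.0314
```

servo_tool(series="1 0 0.05 0 0;1 0 0.1 0 0;1 0 0.1 0 0")

```text
time: 17.3
tool_pos: [0.5978, -0.1934, 0.0511]
ee_rot: [-3.13, -0.001, 1.615]
wrist_force: [-12.7, 0.7, 8.6]
width: 0.0317
```

servo_tool(series="1 0 0.05 0 0;1 0 0.1 0 0;1 0 0.1 0 0")

```text
time: 17.55
tool_pos: [0.5983, -0.1933, 0.0511]
ee_rot: [-3.129, -0.001, 1.615]
wrist_force: [-15.0, 1.3, 8.1]
width: 0.0316
```

servo_tool(series="1 0 0.05 0 0;1 0 0.1 0 0;1 0 0.1 0 0")

```text
time: 17.8
tool_pos: [0.5986, -0.1933, 0.0512]
ee_rot: [-3.127, -0.001, 1.615]
wrist_force: [-16.5, 1.9, 10.3]
width: 0.0316
```

servo_tool(series="1 0 0.03 0 0;1 0 0.05 0 0;1 0 0.05 0 0;1 0 0.05 0 0;1 0 0.05 0 0")

```text
time: 18.22
tool_pos: [0.5988, -0.1933, 0.0512]
ee_rot: [-3.127, -0.001, 1.615]
wrist_force: [-17.2, 1.5, 10.3]
width: 0.0322
```

servo_tool(series="1 0 0.05 0 0;1 0 0.1 0 0;1 0 0.1 0 0;1 0 0.1 0 0")

```text
time: 18.55
tool_pos: [0.5995, -0.1933, 0.0512]
ee_rot: [-3.126, -0.001, 1.615]
wrist_force: [-17.3, 2.2, 10.1]
width: 0.0318
```

```bash
python3 - <<'E'
from h import *
o=robot.get_obs();print(o['time'],o['tool_pos'],o['ee_rot'],o['wrist_force'],o['wrist_torque'])
b,_=snap('scene','scene4')
cv2.imwrite('pics/c4.png',np.hstack([cv2.resize(np.load(f'pics/{t}.npz')['im'][185:240,235:305],None,fx=5.5,fy=5.5,interpolation=3) for t in('scene3','scene4')])[:,:,::-1])
E
```

```text
18.55 [ 0.59950349 -0.19330037  0.05117368] [-3.12576152e+00 -1.37921459e-03  1.61506702e+00] [-17.27690347   2.18374561  10.14758631] [ 0.31945856  3.67781477 -0.00888558]
```

View pics/c4.png

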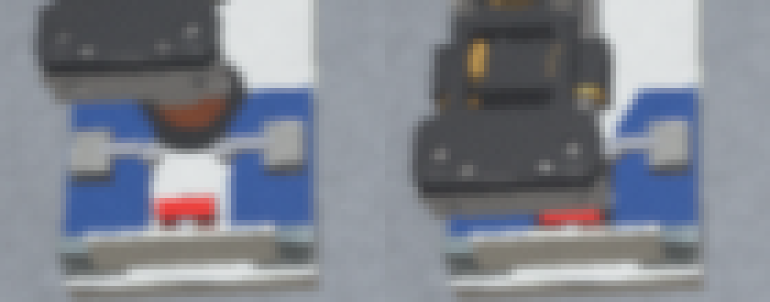

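The crop (before/after) shows the finger above the pad, with the pad at about (280,225) still visible. I'll measure the pad's shift at sub-pixel level.

```bash
python3 - <<'E'
from h import *
a,b=[np.load(f'pics/{t}.npz')['im'].astype(float) for t in('scene3','scene4')]
for u in range(266,273):
    print(u)
    for im in(a,b): print('  ',[f"{int(p[0])},{int(p[1])}" for p in im[219:230,u]])
K,R,t=cam('scene')
p=np.array([.614,-.191,.039]);print(proj('scene',p),proj('scene',p+[.003,0,0]))
E
```

```text
266
   ['224,225', '227,202', '234,123', '236,67', '224,61', '167,62', '129,86', '158,143', '194,192', '155,153', '127,123']
   ['76,75', '99,98', '107,105', '116,104', '161,96', '207,72', '164,78', '163,143', '197,195', '155,154', '128,124']
267
   ['222,222', '222,191', '233,114', '236,67', '224,64', '166,82', '147,125', '175,168', '199,198', '155,153', '126,123']
   ['76,75', '100,98', '108,105', '119,103', '165,94', '208,75', '167,95', '175,163', '201,200', '157,155', '128,124']
268
   ['219,219', '217,176', '231,103', '236,66', '224,67', '170,99', '164,156', '190,192', '201,202', '155,154', '127,124']
   ['78,78', '100,98', '108,104', '122,103', '171,91', '210,76', '171,111', '187,182', '203,204', '155,154', '128,124']
269
   ['219,218', '215,171', '232,101', '236,66', '224,67', '168,98', '165,155', '192,192', '197,198', '153,152', '127,124']
   ['81,80', '99,97', '105,102', '122,100', '174,91', '210,77', '170,110', '185,178', '198,198', '154,151', '128,124']
270
   ['221,219', '218,173', '232,102', '236,66', '224,66', '161,82', '150,129', '180,172', '187,187', '149,147', '126,123']
   ['80,79', '95,94', '101,98', '123,99', '174,90', '210,74', '163,97', '174,159', '189,186', '148,147', '127,124']
271
   ['222,218', '222,173', '233,102', '236,67', '223,63', '152,63', '130,93', '165,147', '181,178', '147,145', '127,123']
   ['80,79', '96,95', '105,100', '126,98', '181,87', '209,71', '158,86', '164,143', '184,179', '147,144', '128,125']
272
   ['223,217', '223,169', '231,102', '233,70', '219,64', '146,61', '126,87', '165,145', '182,177', '146,144', '127,124']
   ['89,88', '103,101', '112,107', '133,101', '183,85', '207,72', '158,89', '168,145', '184,179', '147,145', '129,124']
[269.03669131 221.10681288] [268.94215217 222.19914082]
```

The red edge moved about 0.85 px, or about 2.4 mm, which agrees with the TCP advance of about 2.4 mm. A bit further for margin, then hold.

servo_tool(series="1 0 0.04 0 0;1 0 0.08 0 0;1 0 0.08 0 0;1 0 0.08 0 0;1 0 0.08 0 0;1 0 0.08 0 0")

```text
time: 19.1
tool_pos: [0.5997, -0.1933, 0.0512]
ee_rot: [-3.124, -0.001, 1.615]
wrist_force: [-18.2, 1.2, 11.5]
width: 0.0316
```

```bash
python3 - <<'E'
from h import *
o=robot.get_obs();print(o['time'],o['tool_pos'],o['wrist_force'])
b,_=snap('scene','scene5')
for u in range(266,273,2):
  for t in('scene3','scene4','scene5'): print(u,t,[int(p[0]) for p in np.load(f'pics/{t}.npz')['im'][221:229,u]])
E
```

```text
19.1 [ 0.59967779 -0.19328969  0.05122089] [-18.18579103   1.24731392  11.45480754]
266 scene3 [234, 236, 224, 167, 129, 158, 194, 155]
266 scene4 [107, 116, 161, 207, 164, 163, 197, 155]
266 scene5 [107, 112, 157, 204, 166, 164, 196, 157]
268 scene3 [231, 236, 224, 170, 164, 190, 201, 155]
268 scene4 [108, 122, 171, 210, 171, 187, 203, 155]
268 scene5 [111, 115, 160, 207, 174, 188, 202, 156]
270 scene3 [232, 236, 224, 161, 150, 180, 187, 149]
270 scene4 [101, 123, 174, 210, 163, 174, 189, 148]
270 scene5 [125, 124, 166, 208, 165, 174, 189, 150]
272 scene3 [231, 233, 219, 146, 126, 165, 182, 146]
272 scene4 [112, 133, 183, 207, 158, 168, 184, 147]
272 scene5 [104, 125, 176, 205, 158, 167, 184, 147]
```

servo_tool(series="1 0 0.04 0 0;1 0 0.08 0 0;1 0 0.08 0 0;1 0 0.08 0 0;1 0 0.08 0 0")

```text
time: 19.57
tool_pos: [0.6, -0.1933, 0.0512]
ee_rot: [-3.123, -0.002, 1.615]
wrist_force: [-19.6, 1.3, 12.5]
width: 0.0317
```

servo_tool(series="1 0 0.04 0 0;1 0 0.08 0 0;1 0 0.08 0 0;1 0 0.08 0 0;1 0 0.08 0 0;1 0 0.08 0 0")

```text
time: 20.07
tool_pos: [0.6006, -0.1932, 0.0513]
ee_rot: [-3.123, -0.002, 1.615]
wrist_force: [-20.8, 0.7, 12.5]
width: 0.0316
```

```bash
python3 - <<'E'
from h import *
b,_=snap('scene','scene6')
for u in range(266,273,2):
  for t in('scene4','scene6'): print(u,t,[int(p[0]) for p in np.load(f'pics/{t}.npz')['im'][221:229,u]])
E
```

```text
266 scene4 [107, 116, 161, 207, 164, 163, 197, 155]
266 scene6 [101, 108, 133, 183, 203, 183, 196, 156]
268 scene4 [108, 122, 171, 210, 171, 187, 203, 155]
268 scene6 [99, 109, 131, 173, 185, 187, 200, 156]
270 scene4 [101, 123, 174, 210, 163, 174, 189, 148]
270 scene6 [96, 114, 139, 176, 172, 170, 184, 149]
272 scene4 [112, 133, 183, 207, 158, 168, 184, 147]
272 scene6 [99, 113, 148, 181, 162, 173, 183, 146]
```

The pad moved further; TCP advance is about 3.5 mm, short of 5. Easing off.

servo_tool(series="1 0 -0.1 0 0;1 0 -0.2 0 0;1 0 -0.3 0 0;1 0 -0.4 0 0;1 0 -0.5 0 0;1 0 -0.6 0 0;1 0 -0.7 0 0;1 0 -0.8 0 0;1 0 -0.8 0 0;1 0 -0.8 0 0")

```text
time: 20.95
tool_pos: [0.5982, -0.1934, 0.051]
ee_rot: [-3.136, -0.001, 1.616]
wrist_force: [-7.4, 1.4, 3.3]
width: 0.0316
```

servo_tool(series="1 0 -0.05 0 0;1 0 -0.1 0 0;1 0 -0.15 0 0;1 0 -0.2 0 0;1 0 -0.2 0 0;1 0 -0.2 0 0")

```text
time: 21.45
tool_pos: [0.5969, -0.1934, 0.051]
ee_rot: [-3.137, -0.001, 1.616]
wrist_force: [-5.2, 1.2, 3.1]
width: 0.0314
```

servo_tool(series="1 0 -0.05 0 0;1 0 -0.1 0 0;1 0 -0.15 0 0;1 0 -0.15 0 0;1 0 -0.15 0 0;1 0 -0.15 0 0")

```text
time: 21.95
tool_pos: [0.5967, -0.1934, 0.051]
ee_rot: [-3.14, -0.0, 1.616]
wrist_force: [-5.4, 1.9, 3.5]
width: 0.0312
```

servo_tool(series="1 0 -0.05 0 0;1 0 -0.1 0 0;1 0 -0.1 0 0;1 0 -0.1 0 0")

```text
time: 22.28
tool_pos: [0.5966, -0.1934, 0.051]
ee_rot: [3.141, -0.0, 1.616]
wrist_force: [-2.9, 0.7, 0.8]
width: 0.0318
```

servo_tool(series="0.3 0 0 0 0;0.26 0 0 0 0;0.22 0 0 0 0;0.18 0 0 0 0;0.15 0 0 0 0;0.15 0 0 0 0;0.15 0 0 0 0;0.15 0 0 0 0")

```text
time: 22.95
tool_pos: [0.5965, -0.1936, 0.0511]
ee_rot: [3.141, 0.0, 1.616]
wrist_force: [-0.4, 0.3, 0.4]
width: 0.04
```

servo_tool(series="0.15 0 0 -0.3 0;0.15 0 0 -0.8 0;0.15 0 0 -1.5 0;0.15 0 0 -1.5 0")

```text
time: 23.28
tool_pos: [0.5976, -0.194, 0.0685]
ee_rot: [3.138, 0.002, 1.616]
wrist_force: [0.5, -0.6, 1.0]
width: 0.0401
```

servo_tool(series="0.1 0 0 -1 0;0.1 0 0 -2 0;0.1 0 0 -4 0;0.1 0 0 -6 0;0.1 0 0 -9 0;0.1 0 0 -12 0;0.1 0 0 -15 0;0.1 0 -3 -15 0;0.1 0 -6 -15 0;0.1 0 -9 -15 0;0.1 0 -12 -15 0;0.1 0 -15 -15 0;0.1 3 -17 -15 0;0.1 6 -18 -15 0;0.1 10 -18 -15 0;0.1 14 -18 -15 0;0.1 18 -18 -15 0;0.1 20 -18 -15 0;0.1 20 -18 -15 0;0.1 20 -18 -15 0")

```text
time: 24.95
tool_pos: [0.4076, -0.0013, 0.2172]
ee_rot: [3.14, 0.001, 1.618]
wrist_force: [-0.2, -0.4, 0.6]
width: 0.042
```

```bash
python3 - <<'E'
from h import *
from scipy.optimize import least_squares
o=robot.get_obs();print(o['time'],o['tool_pos'],o['wrist_force'])
I=[]
for n,bx in(('top',(335,145,400,230)),('scene',(235,160,305,245))):
    im,d=snap(n,n+'7');P=cloud(n,d);m=np.zeros(d.shape,bool);m[bx[1]:bx[3],bx[0]:bx[2]]=1
    m&=(abs(P[...,0]-.597)<.04)&(abs(P[...,1]+.193)<.04)
    q=P[m];c=q[(q[:,2]>.103)&(q[:,2]<.125)];print(n,'cap',len(c),(c.min(0)+c.max(0))/2,np.median(c[:,2]))
    h=cv2.cvtColor(im,cv2.COLOR_RGB2HSV);b=q[(q[:,2]>.045)&(q[:,2]<.09)&(h[m][:,0]>3)&(h[m][:,0]<22)&(h[m][:,1]>100)]
    if len(b)>5: r=least_squares(lambda s:np.hypot(b[:,0]-s[0],b[:,1]-s[1])-.016,[.597,-.193],loss='soft_l1',f_scale=.001);print('  barrel',r.x,len(b))
    x=335 if n=='top' else 225;y=145 if n=='top' else 155
    I.append(cv2.resize(im[y:y+95,x:x+90],None,fx=4.2,fy=4.2,interpolation=3))
cv2.imwrite('pics/c7.png',np.hstack(I)[:,:,::-1])
E
```

```text
24.95 [ 0.40762587 -0.00133924  0.21720385] [-0.1836208  -0.40272151  0.64080257]
top cap 80 [ 0.59607858 -0.19087832  0.1080502 ] 0.1082354407112853
  barrel [ 0.59639546 -0.19141166] 32
scene cap 81 [ 0.59816558 -0.19257475  0.10856775] 0.10970232657432859
  barrel [ 0.59622544 -0.1931229 ] 60
```

View pics/c7.png

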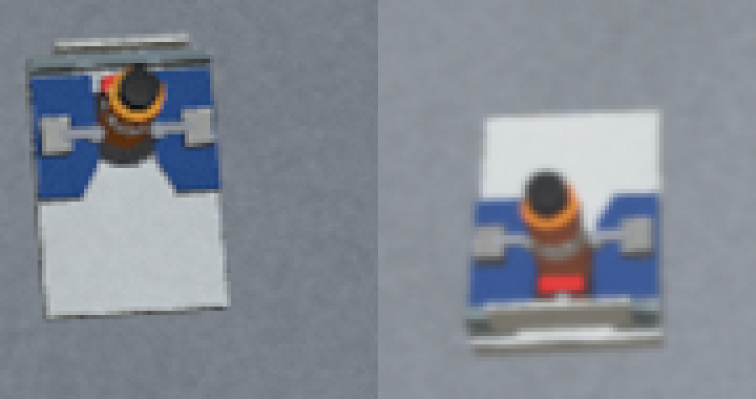

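Both views show the tester upright, foot under the plate, barrel past the rollers at the pad; cap top is 0.109, as expected (0.015 + 0.094). Last check is that the pad is back out and the bystanders haven't moved.

```bash
python3 - <<'E'
from h import *
A,B=[np.load(f'pics/{t}.npz')['im'].astype(int) for t in('scene0','scene7')]
for u in range(266,273,2):
  for n,i in(('0',A),('7',B)): print(u,n,i[219:229,u,0])
for t,(x,y) in {'jar':(445,225),'can':(459,168),'carton':(180,195),'pink':(405,148)}.items():
  print(t,np.abs(A-B)[y-18:y+18,x-18:x+18].mean())
E
```

```text
266 0 [217 220 228 229 217 159 123 151 186 149]
266 7 [122 160 220 230 219 160 122 151 185 148]
268 0 [210 206 225 229 218 162 156 183 192 147]
268 7 [121 158 220 230 218 163 157 182 192 149]
270 0 [211 208 225 230 217 154 144 173 179 141]
270 7 [123 161 220 230 218 153 144 172 179 141]
272 0 [215 216 225 227 209 139 121 159 174 140]
272 7 [126 167 218 226 209 139 120 159 174 139]
jar 0.8325617283950617
can 0.8816872427983539
carton 0.8104423868312757
pink 4.155864197530864
```

```bash
python3 -c "
from bench import robot;print(robot.close_job())"
```

```text
the job is handed in; nothing more can be done
None
```

The tester is standing home in the small holder, let go, and the job is handed in at about 25 s. The interface gives no verdict, so this rests on my own checks.

**What I did:** I gripped the orange tester along the slot direction and felt the deck at about z = 0.0153 with a few newtons of down-force. I then slid it through the mouth and jaws, at about 11 N, until it met the pad. I pressed the pad in about 3 to 3.5 mm, judged by how far the tool advanced, with the edge in the pictures moving to match. It stayed past 2 mm for well over 0.2 s. I then eased off, opened the gripper slightly, lifted clear and moved away.

**Last checks:**
- **Tester:** the barrel is at about (0.596, -0.192) and the cap top at about 0.109 m, both as expected. Cap and barrel line up within about 2 mm, so it is upright within what the cameras can show.
- **Pad:** its image matches the starting picture, so it is fully out again.
- **Bystanders:** jar, can and carton are unchanged.
- **Wrist force:** the highest reading was about 21 N sideways and 12 N vertically.

**What disagreed:** the two cameras differ by about 2 mm in y, which is within their calibration. I aligned on the scene view alone and on the lack of sideways force. The push force read about 21 N, more than the spring alone explains; I put the extra down to friction from the tester bearing down on the deck. The image check around the pink look-alike showed some change, most likely because that patch includes the tester's old place. The arm never came near enough to touch it.

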